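# Pin the chute and set its swivel cap

## Task

Get the sherd chute ready to swivel: first push the headed pin fully home through the fork and lug, then screw the knurled cap clockwise (seen from above) down until it bottoms out, and back it off a quarter turn. Finish still gripping the cap there, holding it steady without letting go, and leave everything else lying on the counter where it is.

Things in the scene. Friction and masses are not known exactly. Their poses are not given: they have to be found in the camera images.
- chute_stand: fixed grey stand with the galvanized chute. Origin under the middle of its 160 x 220 mm base plate, on the counter; +x runs down the chute to the crate, z up. The pin stands in a fork at x 0, y +50 mm (fork top 148 mm high), the cap at x 0, y -50 mm (plate round its boss 138 mm high), both axes vertical. Nothing else of it rises above 160 mm; crate at x 265 to 445 mm, 65 mm high
- pin_head (a point): centre of the top face of the steel pin's round head (head 24 mm across, 8 mm thick; shank 12 mm). It stands 178 to 186 mm above the counter at the start, 156 mm when the pin is seated (head's underside on the fork)
- hinge_pin (a joint): how far the pin has been pushed down, m: 0 to 0.008 at the start, 0.030 when the head is seated on the fork (end of travel). The pin is captive in the hole and moves only along its vertical axis; it needs about 6 N and stays where it is left
- cap: round knurled brass cap, vertical axis, 42 mm across, 32 mm tall, captive on a threaded stud, its thread already started. A short raised dark rib on its flat top runs from the centre out along the cap's own +x. Origin on the axis at its underside, z up. Under it stands a boss 36 mm across, 17 mm tall, so fingertips may reach 14 mm below the bottomed cap
- cap_grip (a point): point on the cap's axis 18 mm above its underside, a good height for the TCP when gripping the cap across from above (any yaw). It is 173 mm above the counter when the cap is bottomed, up to 5 mm more at the start
- cap_thread (a joint): angle by which the cap is unscrewed from bottomed, rad: 0 = bottomed on the boss (hard stop), grows anticlockwise seen from above; starts at 2.4 to 3.9, upper stop 6.2. Rises 8 mm a turn (1.27 mm a rad). Drag about 0.06 N m; stays where it is left. At 0 the rib points along the stand's +x, at pi/2 along its +y
- amphora_handle: curved black-glazed amphora handle, C-shaped, 130 x 80 x 22 mm, lying between the robot and the stand; origin at the middle of the C on its underside
- sherd_a: flat buff earthenware sherd about 90 x 65 x 9 mm beside the stand on its +y side; origin near its middle, underside
- sherd_b: flat buff earthenware sherd about 75 x 55 x 9 mm beside the chute on its -y side; origin near its middle, underside
- sanding_block: round wooden sanding block, 68 mm across, 28 mm high, beside the stand on its -y side; origin at the centre of its underside
- calliper: small brass calliper lying flat, 130 x 55 x 9 mm, beside the chute; origin under the middle of its beam
- plumb_weight: small dark steel weight, 44 mm across, 44 mm high, standing on the -y side of the stand; origin at the centre of its underside

How it is judged (in metres and radians):
On the way, in this order (a step that is already met when the one before it is completed fails the run):
1. the pin is pushed home: its head seats on the fork (value of joint hinge_pin above 0.028 m), for 0.2 s.
2. with the pin home, the cap is screwed down until it bottoms out (value of joint hinge_pin above 0.028 m and value of joint cap_thread below 0.08 rad), for 0.1 s.
At the end, for the whole second after the job is handed in: The pin is home (within 2 mm of seated); after having bottomed out (within 0.08 rad), the cap is backed off a quarter turn (1.57 rad, give or take 0.3) and still, and the fingers still hold it with more than 2 N (value of joint hinge_pin above 0.028 m and value of joint cap_thread between 1.27 and 1.87 rad and velocity of joint cap_thread between -0.1 and 0.1 rad/s and contact force between the fingers and cap above 2 N); the arm keeps its last pose, push and grip.
It fails at once if something lying on the counter is moved by more than 30 mm (distance of any of amphora_handle, sherd_a, sherd_b, sanding_block, calliper, plumb_weight from where it was at the start of the episode above 0.03 m).
It also fails if it takes over 64 s, if anything falls off the work surface, if the arm or the gripper's body presses on something with over 40 N, if the wrist force passes 120 N, or if a joint passes its speed limit or range.

## Robot

A 6-joint arm with a two-finger parallel gripper is mounted at the origin on the work surface. World frame = base frame: x ahead of the robot, y to its left, z up, the work surface at z = 0. Lengths are in mm, angles in rad, forces in N, time in s.
With the tool pointing down it reaches from about 350 to 775 mm from the base axis. Payload 7.3 kg.
Tool frame: the origin (TCP) lies between the finger pads, 19 mm behind the fingertips; this is the grasp point; z points along the fingers, y is the line along which they close (so a half turn about z gives the same grasp; the last joint's range is limited). The gripper opens to 92 mm and grips with 3 to 60 N. Pads are 19 mm wide; open, the fingers measure 130 mm over their backs; the gripper's body (75 mm by 190 mm) begins 47 mm behind the grasp point.
Start: joints at [-1.479, 0.342, 1.524, -0, 1.275, -0.146], TCP at [123.693, -510.238, 245.541] pointing down, gripper open.
Joint ranges: [-2.53, 2.53], [-0.77, 2.02], [0.04, 2.7], [-1, 4.14], [0.28, 2.66], [-3.11, 3.11]. Speed limits (rad/s): [2.57, 2.57, 3.14, 3.14, 3.14, 3.14].

## Interface

Orientations are given as [roll, pitch, yaw] about the fixed x, y, z axes, in that order (R = Rz(yaw) Ry(pitch) Rx(roll)).
In Python, from plant import readout, viewer, order gives the robot as it stands.
- The arm moves only by the shell command python3 -m creep 'ROWS'. ROWS is text: rows parted by semicolons, each of 7 numbers parted by spaces: the shift along the world's x, y, z in m, then the turn, a rotation vector about the world's x, y, z in rad, then the opening in per cent of the stroke, from 0 (shut) to 100 (fully open). A call has 1 to 8 rows; each row shifts and turns the commanded pose from where the row before left it; what a row does not reach is not made up. A row lasts 1/12 s, in which the tool goes at most 41.7 mm and 7.16 degrees, less where a joint would pass 70% of its speed; a pose out of reach is approached as far as the arm can. A call is refused whole if a number of a shift passes 0.0417 or a number of a turn 0.125, either way. A call with a gripper value outside its range is refused whole. The fingers move at their own pace and stop on an object; the grip force is fixed at half the most. Time passes only in rows, so rows that do not move let the fingers close. It gives the time, the measured TCP pose, the force, the opening and the grip force at its end, in the units of the state.
- readout.get_obs(): the state, without advancing time (a new reading comes with each control period).
- viewer.capture(name): name is "side" or "top" or "wrist"; returns the picture (420x560x3 uint8, red, green, blue); there is no depth.
- viewer.camera_info(name): a dict with "fx", "fy", "cx", "cy" (pixels), "D" ([k1, k2, p1, p2, k3] as OpenCV has them; the pictures are not rectified), "origin" and "rotation" of the camera in the world. Camera axes: x right, y up, looking along -z (the intrinsics and any distortion apply to the point x, -y, -z); pixel columns grow to the right and rows downward; lengths in mm; the calibration is good to about 2 mm. A picture is of the moment at which its call begins: read the wrist's pose just before it. camera_info takes no time and is no camera call; for the wrist camera it gives the pose at the moment of the call.
- order.close_job(): hands the job in; it is judged then, once.
The state is a dict: "time": time; "joint_positions": joint angles; "dq": joint speeds; "tau": joint torques, N m; "tool_pos": TCP position; "tcp_rot": TCP orientation; "contact_force": force on the tool from outside, world axes, zero at the start; "moment": the same for the moment, N m; "grip_width": finger opening in mm; "finger_force": force on a finger pad.
Only numpy, scipy, OpenCV 4.12 (cv2) and the standard library are available. Lean on these libraries where they do the work, as an engineer would, in place of code of your own. Each camera call takes 0.05 s, during which the arm holds its last target. There are 200 camera calls.

## Working session

There is one attempt and no reset: what is moved stays moved. The work goes in short steps, Python scripts to look and compute and a shell command to move; the robot and the scene stay as the last step left them, time stands still between calls to the robot, and variables do not carry over. Pictures are saved under pics/ and viewed, at most 10 in all, crops included, and the job is handed in when it is done.

```bash
mkdir -p pics; ls; python3 - <<'E'
from plant import readout, viewer
import cv2, pprint
pprint.pprint(readout.get_obs())
for n in("top","side","wrist"):
    print(n,viewer.camera_info(n)); cv2.imwrite(f"pics/{n}0.png",viewer.capture(n)[:,:,::-1])
E
```

```text
pics
{'contact_force': array([ 0.36060982, -0.35620566, -0.66362748]),
 'dq': array([-0.00141385, -0.00108774, -0.00094335, -0.00288903,  0.00160806,
       -0.00084477]),
 'finger_force': 0.0,
 'grip_width': 91.49630467633702,
 'joint_positions': array([-1.47898117e+00,  3.42713163e-01,  1.52500614e+00, -2.09969542e-05,
        1.27541447e+00, -1.45993904e-01]),
 'moment': array([0.00227031, 0.01796698, 0.013107  ]),
 'tau': array([ 2.74768363e-04, -4.31243134e+01, -2.44217330e+01,  7.18441908e-02,
        5.60308888e-02, -1.06371911e-04]),
 'tcp_rot': array([-3.14006501e+00, -2.04330495e-04,  2.37815038e-01]),
 'time': 0.0,
 'tool_pos': array([ 123.65995863, -509.83790853,  244.85370865])}
top {'fx': 506.27232344669244, 'fy': 506.27232344669244, 'cx': 279.20641084722, 'cy': 204.09370833181484, 'D': array([-0.05058791,  0.        ,  0.        ,  0.        ,  0.        ]), 'origin': array([ 391.69462236,  -14.34505461, 1268.06481225]), 'rotation': array([ 0.14017938,  0.02041422, -1.59162525])}
side {'fx': 516.1344746765072, 'fy': 516.1344746765072, 'cx': 269.2814624705094, 'cy': 219.44834297645403, 'D': array([-0.03851748,  0.        ,  0.        ,  0.        ,  0.        ]), 'origin': array([ 309.61516932, -664.25737051,  955.65544314]), 'rotation': array([ 0.70609407,  0.01165547, -0.37908366])}
wrist {'fx': 337.71460529529224, 'fy': 337.71460529529224, 'cx': 279.16123062912874, 'cy': 209.27870900825133, 'D': array([-0.06545174,  0.        ,  0.        ,  0.        ,  0.        ]), 'origin': array([ 200.3364205 , -491.92485342,  383.04148704]), 'rotation': array([-0.29488996,  0.00177135, -1.33324642])}
```

View pics/top0.png

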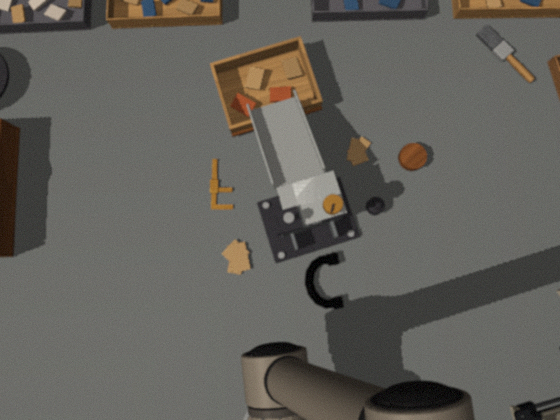

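View pics/side0.png

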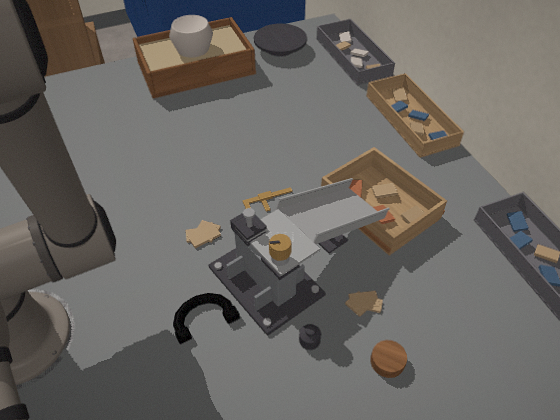

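The top view shows the pin head near (289,217) and the cap near (333,204). In the side view the pin is near (249,213) and the cap near (280,247), with its rib towards the left. Next I'll measure these.

```bash
cat > h.py <<'E'
import numpy as np, cv2
from scipy.spatial.transform import Rotation as Ro
from plant import viewer, readout
def ray(ci,uv):
    K=np.array([[ci['fx'],0,ci['cx']],[0,ci['fy'],ci['cy']],[0,0,1]])
    p=cv2.undistortPoints(np.array([[uv]],float),K,ci['D'])[0,0]
    d=Ro.from_euler('xyz',ci['rotation']).as_matrix()@np.array([p[0],-p[1],-1])
    return ci['origin'],d/np.linalg.norm(d)
def plane(ci,uv,z):
    o,d=ray(ci,uv); return o+d*(z-o[2])/d[2]
def tri(a,b):
    (o1,d1),(o2,d2)=a,b
    s=np.linalg.lstsq(np.c_[d1,-d2],o2-o1,rcond=None)[0]
    p,q=o1+s[0]*d1,o2+s[1]*d2
    return (p+q)/2,np.linalg.norm(p-q)
def blobs(im,lo,hi,roi,amin=15):
    x0,y0,x1,y1=roi
    m=cv2.inRange(cv2.cvtColor(im,cv2.COLOR_BGR2HSV)[y0:y1,x0:x1],lo,hi)
    n,_,st,c=cv2.connectedComponentsWithStats(m)
    return [(int(st[i,4]),(c[i]+[x0,y0]).round(1).tolist(),st[i,:4].tolist()) for i in range(1,n) if st[i,4]>=amin]
E
python3 - <<'E'
from h import *
t=cv2.imread('pics/top0.png');s=cv2.imread('pics/side0.png')
print(blobs(t,(10,110,60),(30,255,255),(315,185,355,225)))
print(blobs(s,(10,110,60),(30,255,255),(260,225,300,270)))
print(blobs(t,(0,0,105),(180,70,255),(270,200,305,235)))
a=cv2.resize(t[170:270,250:370],None,fx=4,fy=4,interpolation=cv2.INTER_CUBIC)
b=cv2.resize(s[190:290,220:310],None,fx=4,fy=4,interpolation=cv2.INTER_CUBIC)
cv2.imwrite('pics/c0.png',np.hstack([a[:,:440],b]))
E
```

```text
[(305, [332.7, 203.7], [8, 10, 21, 19])]
[(456, [279.9, 247.0], [9, 9, 22, 27])]
[(196, [292.6, 203.7], [10, 0, 25, 11]), (90, [288.3, 217.2], [13, 12, 11, 11])]
```

View pics/c0.png

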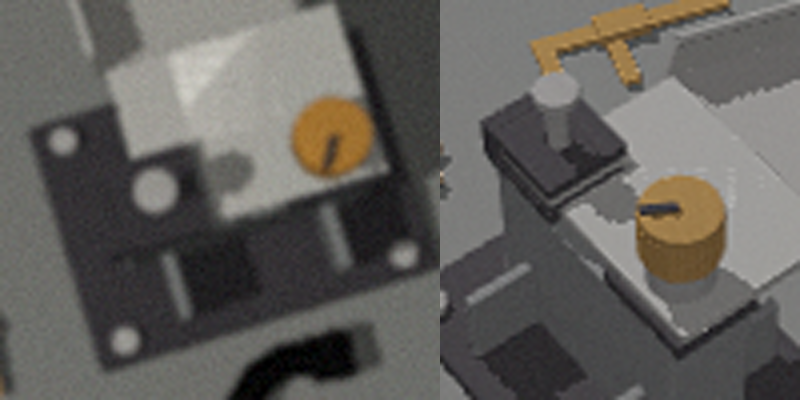

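The crop shows the cap's top at top-view (333,204) with the rib tip at (331.7,213), and the pin head at (288.5,217.3). In the side view the cap's top centre is (280,242.5) and the pin head's top is (248.9,212.2).

```bash
python3 - <<'E'
from h import *
T=viewer.camera_info('top');S=viewer.camera_info('side')
pt,ps=(288.4,217.3),(248.9,212.2); ct,cs=(333,203.9),(280,242.3)
print('pin',tri(ray(T,pt),ray(S,ps)),plane(T,pt,182),plane(S,ps,182))
print('cap',tri(ray(T,ct),ray(S,cs)),plane(T,ct,190),plane(S,cs,190))
p=plane(T,pt,182)[:2];c=plane(T,ct,190)[:2];d=p-c
print(np.linalg.norm(d),'stand yaw',np.arctan2(-d[0],d[1]))
for C,a,b in((T,ct,(331.7,213)),(S,cs,(270,242.5))):
    r=plane(C,b,191)-plane(C,a,191);print('rib yaw',np.arctan2(r[1],r[0]))
for nm,uv,z in(('handle',(310,280),20),('plumb',(375,205),44),('sand',(412,156),28)):print(nm,plane(T,uv,z))
E
```

```text
pin (array([515.58591262, -14.49816534, 181.47052493]), np.float64(1.2703922105957748)) [516.15466999 -14.60951109 182.        ] [514.80532268 -14.89090314 182.        ]
cap (array([ 542.27847032, -111.36091648,  185.74738807]), np.float64(0.5389392759180915)) [ 541.95256996 -111.03569635  190.        ] [ 540.72136266 -114.39199424  190.        ]
99.81753777592498 stand yaw 0.2614179383660504
rib yaw 2.9658825193528107
rib yaw 2.7787086146467406
handle [379.64292603 -63.7358497   20.        ]
plumb [ 557.170924  -226.3018264   44.       ]
sand [ 680.91470326 -327.72170525   28.        ]
```

```bash
python3 -m creep '0.0245 0.031 0 0 0 0.1 0;0.0245 0.031 0 0 0 0.1 0;0.0245 0.031 0 0 0 0.1 0;0.0245 0.031 0 0 0 0.1 0;0.0245 0.031 0 0 0 0.1 0;0.0245 0.031 0 0 0 0.1 0;0.0245 0.031 0 0 0 0.1 0;0.0245 0.031 0 0 0 0.1 0'
python3 -m creep '0.0245 0.031 0 0 0 0.1 0;0.0245 0.031 0 0 0 0.1 0;0.0245 0.031 0 0 0 0.1 0;0.0245 0.031 0 0 0 0.1 0;0.0245 0.031 0 0 0 0.1 0;0.0245 0.031 0 0 0 0.1 0;0.0245 0.031 0 0 0 0.1 0;0.0245 0.031 0 0 0 0.1 0'
```

```text
time: 0.82
tool_pos: [320.4, -260.5, 245.5]
tcp_rot: [3.141, 0.0, 1.042]
contact_force: [1.3, -1.4, 1.4]
grip_width: 43.2
finger_force: 0.0
time: 1.48
tool_pos: [516.5, -12.3, 245.4]
tcp_rot: [-3.141, -0.0, 1.843]
contact_force: [0.7, -1.2, -0.0]
grip_width: 0.5
finger_force: 0.0
```

```bash
python3 -m creep '-0.001 -0.002 -0.015 0 0 0 0;0 0 -0.015 0 0 0 0;0 0 0 0 0 0 0'; python3 - <<'E'
from h import *
cv2.imwrite('pics/w1.png',viewer.capture('wrist')[:,:,::-1]);print(readout.get_obs()['tool_pos'])
E
```

```text
time: 1.73
tool_pos: [513.3, -15.2, 212.6]
tcp_rot: [-3.136, -0.002, 1.839]
contact_force: [-0.5, 0.4, -0.5]
grip_width: 0.6
finger_force: 0.0
[513.73675909 -15.73942872 214.0883758 ]
```

View pics/w1.png

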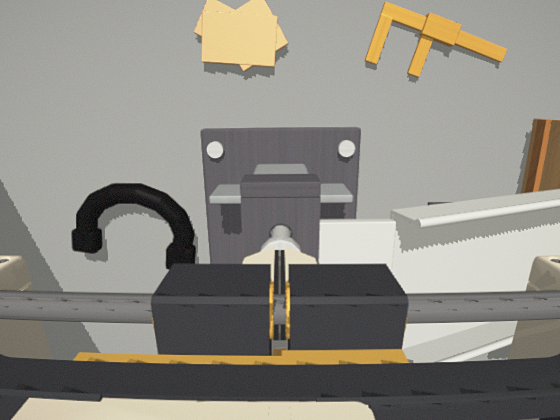

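The wrist view shows the pin head directly under the closed fingertips, laterally centred at column 280. I'll press it down.

```bash
python3 -m creep '0.001 0 -0.006 0 0 0 0;0 0 -0.004 0 0 0 0;0 0 -0.003 0 0 0 0;0 0 -0.003 0 0 0 0;0 0 -0.003 0 0 0 0;0 0 -0.003 0 0 0 0;0 0 -0.003 0 0 0 0;0 0 -0.003 0 0 0 0'; python3 -m creep '0 0 -0.003 0 0 0 0;0 0 -0.003 0 0 0 0;0 0 -0.002 0 0 0 0;0 0 0 0 0 0 0'
```

```text
time: 2.45
tool_pos: [516.0, -16.7, 188.7]
tcp_rot: [3.14, 0.001, 1.837]
contact_force: [-1.9, -0.5, 6.6]
grip_width: 0.6
finger_force: 3.1
time: 2.78
tool_pos: [516.0, -16.7, 180.2]
tcp_rot: [3.14, 0.001, 1.837]
contact_force: [-0.8, -0.4, 2.2]
grip_width: 0.3
finger_force: 1.1
```

```bash
python3 -m creep '0 0 -0.003 0 0 0 0;0 0 -0.002 0 0 0 0;0 0 -0.001 0 0 0 0;0 0 -0.001 0 0 0 0;0 0 0 0 0 0 0;0 0 0 0 0 0 0'
```

```text
time: 3.28
tool_pos: [516.1, -16.7, 175.0]
tcp_rot: [3.139, 0.002, 1.837]
contact_force: [-5.1, 0.9, 17.1]
grip_width: 0.8
finger_force: 8.4
```

```bash
python3 -m creep '0 0 -0.001 0 0 0 0;0 0 0 0 0 0 0;0 0 0 0 0 0 0;0 0 0 0 0 0 0'; python3 -m creep '0 0 0.02 0 0 0 0;0 0 0.025 0 0 0 0;0.012 -0.04 0.005 0 0 0 100;0.012 -0.038 0 0 0 0 100;0.003 -0.019 0 0 0 0 100;0 0 0 0 0 0 100;0 0 0 0 0 0 100'; python3 - <<'E'
from h import *
ci=viewer.camera_info('wrist');cv2.imwrite('pics/w2.png',viewer.capture('wrist')[:,:,::-1])
s=viewer.capture('side')[:,:,::-1];cv2.imwrite('pics/s2.png',s)
np.save('ci2.npy',ci,allow_pickle=True)
E
```

```text
time: 3.62
tool_pos: [516.1, -16.7, 174.8]
tcp_rot: [3.138, 0.002, 1.837]
contact_force: [-8.2, 0.4, 23.5]
grip_width: 0.1
finger_force: 11.9
time: 4.2
tool_pos: [542.3, -113.8, 221.1]
tcp_rot: [-3.141, -0.001, 1.835]
contact_force: [-0.5, 0.4, -1.2]
grip_width: 29.2
finger_force: 0.0
```

View pics/w2.png

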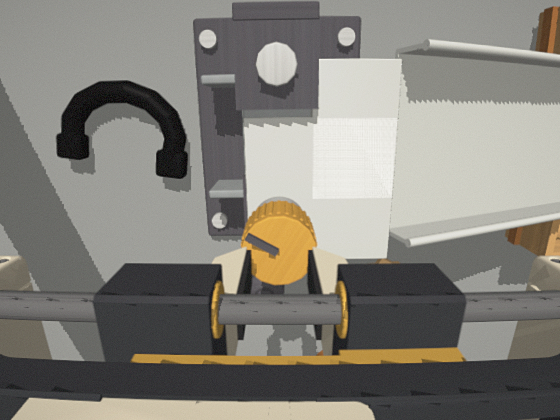

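The wrist view shows the seated pin head at (277,64), the cap's top centre at about (280,249) and the rib tip at (247,237). I'll refine the positions from these.

```bash
python3 - <<'E'
from h import *
ci=np.load('ci2.npy',allow_pickle=True).item()
p=plane(ci,(277,64),156);c=plane(ci,(280,249),190);a=plane(ci,(278,251),191);r=plane(ci,(247,237),191)
d=(p-c);yaw=np.arctan2(-d[0],d[1]);d2=r-a
print(p,c,np.linalg.norm(d[:2]),yaw,'rib',np.arctan2(d2[1],d2[0])-yaw, 'with c', np.arctan2(*(r-c)[[1,0]])-yaw)
o=readout.get_obs();print(o['tool_pos'],o['grip_width'],o['joint_positions'][5])
E
```

```text
[514.39079641 -15.52020558 156.        ] [ 541.5036904  -109.37812609  190.        ] 97.6955386073004 0.2812163068325481 rib 2.6684622503269564 with c 2.7281702622021022
[ 542.16583753 -112.17082369  221.2959393 ] 37.19626672823974 -0.6097777394076368
```

```bash
python3 -m creep '0 0.001 0 0 0 0 100;0 0 0 0 0 0 100;0 0 0 0 0 0 100;0 0 0 0 0 0 100;0 0 0 0 0 0 100;0 0 0 0 0 0 100;0 0 0 0 0 0 100;0 0 -0.015 0 0 0 100'; python3 -m creep '0 0 -0.015 0 0 0 100;0 0 -0.013 0 0 0 100;0 0 0 0 0 0 100;0 0 0 0 0 0 20;0 0 0 0 0 0 20;0 0 0 0 0 0 20;0 0 0 0 0 0 20;0 0 0 0 0 0 20'; python3 -m creep '0 0 0 0 0 0 0;0 0 0 0 0 0 0;0 0 0 0 0 0 0;0 0 0 0 0 0 0;0 0 0 0 0 0 0'
```

```text
time: 4.97
tool_pos: [544.0, -112.3, 208.9]
tcp_rot: [3.137, 0.003, 1.838]
contact_force: [0.1, 0.4, 0.2]
grip_width: 89.3
finger_force: 0.0
time: 5.63
tool_pos: [542.9, -112.0, 179.2]
tcp_rot: [3.14, 0.001, 1.838]
contact_force: [-0.3, 0.9, -0.9]
grip_width: 63.0
finger_force: 0.0
time: 6.05
tool_pos: [541.6, -112.1, 178.6]
tcp_rot: [-3.14, -0.0, 1.838]
contact_force: [-6.4, -1.7, 3.6]
grip_width: 41.6
finger_force: 30.0
```

```bash
python3 -m creep '-0.001 0 -0.0001 0 0 -0.1 0;0 0 -0.0001 0 0 -0.1 0;0 0 -0.0002 0 0 -0.1 0;0 0 -0.0001 0 0 -0.1 0;0 0 -0.0001 0 0 -0.1 0;0 0 -0.0001 0 0 -0.1 0;0 0 -0.0002 0 0 -0.1 0;0 0 -0.0001 0 0 -0.1 0'; python3 - <<'E'
from plant import readout
o=readout.get_obs();print(o['moment'],o['contact_force'])
E
```

```text
time: 6.72
tool_pos: [540.9, -112.0, 177.6]
tcp_rot: [-3.141, 0.001, 1.033]
contact_force: [-4.3, -1.3, 2.6]
grip_width: 41.2
finger_force: 30.0
[-0.215717    0.54613994  0.05565946] [-4.25847621 -1.32595117  2.57160349]
```

```bash
python3 -m creep '-0.0005 0 -0.0001 0 0 -0.1 0;0 0 -0.0001 0 0 -0.1 0;0 0 -0.0002 0 0 -0.1 0;0 0 -0.0001 0 0 -0.1 0;0 0 -0.0001 0 0 -0.1 0;0 0 -0.0001 0 0 -0.1 0;0 0 -0.0002 0 0 -0.1 0;0 0 -0.0001 0 0 -0.1 0'; python3 -m creep '0 0 -0.0001 0 0 -0.1 0;0 0 -0.0001 0 0 -0.1 0;0 0 -0.0002 0 0 -0.1 0;0 0 -0.0001 0 0 -0.1 0;0 0 -0.0001 0 0 -0.1 0;0 0 -0.0001 0 0 -0.1 0;0 0 -0.0002 0 0 -0.1 0'; python3 - <<'E'
from h import *
o=readout.get_obs();print(o['moment'],o['contact_force'])
cv2.imwrite('pics/w3.png',viewer.capture('wrist')[:,:,::-1]);cv2.imwrite('pics/s3.png',cv2.resize(viewer.capture('side')[190:310,200:340,::-1],None,fx=4,fy=4))
E
```

```text
time: 7.38
tool_pos: [540.5, -111.6, 176.5]
tcp_rot: [-3.141, 0.001, 0.233]
contact_force: [-3.5, 1.2, 2.5]
grip_width: 41.8
finger_force: 30.0
time: 7.97
tool_pos: [540.5, -111.0, 175.6]
tcp_rot: [-3.141, 0.002, -0.467]
contact_force: [-3.2, 3.4, 2.8]
grip_width: 41.7
finger_force: 30.0
[0.56768426 0.56142841 0.06028218] [-3.24119749  3.36877929  2.84957775]
```

```bash
for i in 1; do python3 -m creep '0 0 -0.0001 0 0 -0.08 0;0 0 -0.0001 0 0 -0.08 0;0 0 -0.0001 0 0 -0.08 0;0 0 0 0 0 0 0'; python3 -c "from plant import readout;print(readout.get_obs()['moment'])"; done; python3 -m creep '0 0 -0.0001 0 0 -0.05 0;0 0 -0.0001 0 0 -0.05 0;0 0 0 0 0 0 0'; python3 -c "from plant import readout;print(readout.get_obs()['moment'])"; python3 -m creep '0 0 -0.0001 0 0 -0.05 0;0 0 0 0 0 -0.05 0;0 0 0 0 0 0 0'; python3 -c "from plant import readout;print(readout.get_obs()['moment'])"
```

```text
time: 8.4
tool_pos: [540.6, -110.9, 175.3]
tcp_rot: [-3.141, 0.002, -0.703]
contact_force: [-3.3, 4.3, 3.0]
grip_width: 41.3
finger_force: 30.0
[ 0.78701266  0.54447054 -0.01957999]
time: 8.65
tool_pos: [540.7, -110.8, 175.2]
tcp_rot: [-3.141, 0.002, -0.8]
contact_force: [-3.5, 5.7, 3.8]
grip_width: 41.8
finger_force: 30.0
[0.9661929  0.56244639 0.5147804 ]
time: 8.9
tool_pos: [541.8, -112.1, 175.3]
tcp_rot: [-3.141, -0.002, -0.899]
contact_force: [0.7, 0.8, 1.6]
grip_width: 41.5
finger_force: 30.0
[ 0.05631121 -0.16454958  0.77640377]
```

```bash
python3 - <<'E'
from h import *
o=readout.get_obs();print(o['moment'],o['tcp_rot'])
w=viewer.capture('wrist')[:,:,::-1];cv2.imwrite('pics/w4.png',w)
cv2.imwrite('pics/c4.png',np.hstack([cv2.resize(w[180:320,200:360],None,fx=2.5,fy=2.5),cv2.resize(viewer.capture('side')[180:320,200:360,::-1],None,fx=2.5,fy=2.5)]))
E
```

```text
[ 0.05631121 -0.16454958  0.77640377] [-3.14091470e+00 -1.98301825e-03 -8.99269056e-01]
```

View pics/c4.png

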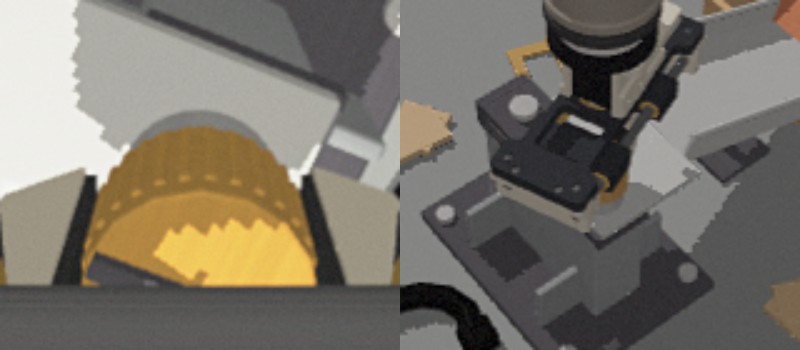

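The crop shows the cap between the pads, with the rib running from about (274,293) to its tip at (237,286) in the wrist picture. I'll convert that to an angle.

```bash
python3 - <<'E'
from h import *
ci=viewer.camera_info('wrist')
def P(x,y): return plane(ci,(200+x/2.5,180+y/2.5),188)
w=cv2.imread('pics/w4.png')[180:320,200:360]
g=cv2.cvtColor(w,cv2.COLOR_BGR2HSV)
m=(g[:,:,2]<95); m[:100]=0; m[113:]=0; m[:,:35]=0; m[:,95:]=0
xs=[];
for x in range(37,76):
    y=np.where(m[:,x])[0]
    if len(y) : xs.append((x,y.min()))
print(xs)
up=[P(2.5*x,2.5*y) for x,y in xs if 40<=x<=70]
up=np.array(up)[:,:2]; v=cv2.fitLine(up.astype(np.float32),cv2.DIST_HUBER,0,.01,.01).ravel();print('rib edge yaw',np.arctan2(-v[1],-v[0]),np.arctan2(v[1],v[0]))
a,b=P(93,265),P(180,285);print(a,b,np.arctan2(*(a-b)[[1,0]]))
E
```

```text
[(37, np.int64(103)), (38, np.int64(101)), (39, np.int64(101)), (40, np.int64(102)), (41, np.int64(102)), (42, np.int64(102)), (43, np.int64(103)), (44, np.int64(103)), (45, np.int64(104)), (46, np.int64(104)), (47, np.int64(104)), (48, np.int64(105)), (49, np.int64(105)), (50, np.int64(105)), (51, np.int64(106)), (52, np.int64(106)), (53, np.int64(107)), (54, np.int64(107)), (55, np.int64(107)), (56, np.int64(108)), (57, np.int64(108)), (58, np.int64(108)), (59, np.int64(109)), (60, np.int64(109)), (61, np.int64(110)), (62, np.int64(110)), (63, np.int64(110)), (64, np.int64(111)), (65, np.int64(111)), (66, np.int64(112)), (67, np.int64(112)), (68, np.int64(112))]
rib edge yaw -2.8745022 0.26709068
[ 559.99185656 -106.97334242  188.        ] [ 546.24718088 -113.09966707  188.        ] 0.4192918817022848
```

The rib is at 0.267, which matches the stand's yaw, so the cap has bottomed out. I'll back it off.

```bash
python3 -m creep '0 0 0 0 0 0 0;0 0 0 0 0 0 0;0 0 0.0001 0 0 0.1 0;0 0 0.0001 0 0 0.1 0;0 0 0.0001 0 0 0.1 0;0 0 0.0001 0 0 0.1 0;0 0 0.0002 0 0 0.1 0;0 0 0.0001 0 0 0.1 0'; python3 -m creep '0 0 0.0001 0 0 0.1 0;0 0 0.0001 0 0 0.1 0;0 0 0.0002 0 0 0.1 0;0 0 0.0001 0 0 0.1 0;0 0 0.0001 0 0 0.1 0;0 0 0.0001 0 0 0.1 0;0 0 0.0002 0 0 0.1 0;0 0 0.0001 0 0 0.1 0';  python3 -m creep '0 0 0.0001 0 0 0.1 0;0 0 0.0001 0 0 0.1 0;0 0 0 0 0 0 0;0 0 0 0 0 0 0;0 0 0 0 0 0 0'
python3 - <<'E'
from h import *
o=readout.get_obs();print(o['moment'],o['tcp_rot'])
np.save('ci5.npy',viewer.camera_info('wrist'),allow_pickle=True)
w=viewer.capture('wrist')[:,:,::-1];cv2.imwrite('pics/w5.png',w)
cv2.imwrite('pics/c5.png',np.hstack([cv2.resize(w[180:320,200:360],None,fx=2.5,fy=2.5),cv2.resize(viewer.capture('top')[150:290,240:400,::-1],None,fx=2.5,fy=2.5)]))
E
```

```text
time: 9.67
tool_pos: [542.1, -111.6, 176.0]
tcp_rot: [-3.14, -0.002, -0.298]
contact_force: [3.3, 2.7, 1.9]
grip_width: 41.8
finger_force: 30.0
time: 10.33
tool_pos: [542.0, -110.9, 177.1]
tcp_rot: [-3.141, -0.003, 0.502]
contact_force: [4.4, 4.3, 2.9]
grip_width: 41.5
finger_force: 30.0
time: 10.75
tool_pos: [541.9, -110.8, 177.3]
tcp_rot: [-3.141, -0.003, 0.698]
contact_force: [3.2, 5.3, 1.6]
grip_width: 41.4
finger_force: 30.0
[ 0.8526205  -0.6805531   0.02243407] [-3.14149679e+00 -3.00134198e-03  6.97765072e-01]
```

View pics/c5.png

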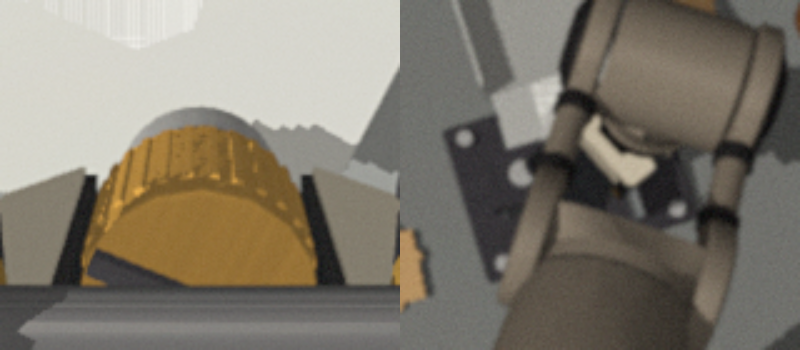

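The rib sits at the same place relative to the pads as it did when bottomed (tip near (93,265) in the crop). So the cap turned with the gripper by about 1.6 rad, and the grip force is 30 N with the cap still. I'll hand in.

```bash
python3 -c "
from plant import order,readout
o=readout.get_obs();print(o['dq'].round(3),o['finger_force'])
print(order.close_job())"
```

```text
[-0.001  0.    -0.001 -0.    -0.001  0.   ] 30.00036746263504
the job is handed in; nothing more can be done
None
```

The job is handed in, with no verdict returned: the pin is fully home, and the cap was bottomed, backed off about 1.6 rad and is still held at 30 N; I saw no contact with the items on the counter.

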